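Fit the drill plate over the jig's hidden pin and hold it down

ROBOT

A 6-joint arm with a two-finger parallel gripper is mounted at the origin on the work surface. World frame = base frame: x ahead of the robot, y to its left, z up, the work surface at z = 0. Lengths are in mm, angles in rad, forces in N, time in s.
With the tool pointing down it reaches from about 275 to 825 mm from the base axis. Payload 4.9 kg.
Tool frame: the origin (TCP) lies at the very end of the fingers, on their centre line; the grasp point (between the pads) lies 19 mm behind it; z points along the fingers, y is the line along which they close (so a half turn about z gives the same grasp; the last joint's range is limited). The gripper opens to 85 mm and grips with 20 to 120 N. Pads are 22 mm wide; open, the fingers measure 114 mm over their backs; the gripper's body (76 mm by 85 mm) begins 54 mm behind the grasp point. The pads swing forward as they close: fully open they stand 13 mm farther back than shut.
Start: joints at [1.011, 0.326, -0.193, 1.052, 0, 1.437], TCP at [227.174, 500.91, 231.281] pointing down, gripper open.
Joint ranges: [-2.65, 2.65], [-0.97, 1.79], [-1.3, 1.35], [-1.93, 2.1], [-1.47, 1.37], [-3.14, 3.14]. Speed limits (rad/s): [2.57, 2.57, 3.14, 3.14, 3.14, 3.14].

INTERFACE

Orientations are given as [roll, pitch, yaw] about the fixed x, y, z axes, in that order (R = Rz(yaw) Ry(pitch) Rx(roll)).
In Python, from bench import bot, solve_ik, imaging gives the robot as it stands. Calls block until the motion is done:
- bot.move_ptp(position, orientation): joint-space move of the TCP to a pose.
- bot.movel(position, rot=None, max_speed=150, threshold=None): straight line of the TCP; rot=None keeps the orientation; max_speed is the mean speed in mm/s. With threshold (N) it stops when the force on the tool has changed by that much, and returns True; else False.
- bot.move_j(angles): joint-space move.
- bot.grip(opening, effort=None): opening from 0.0 (shut) to 1.0 (fully open); effort is the grip in N (None keeps the last); returns when the fingers have stopped.
- bot.dwell(seconds).
- solve_ik(position, orientation): joint angles nearest the present ones, or None.
- bot.get_state(): the state.
- imaging.capture(name): name is "side" or "top" or "wrist"; returns the picture (420x560x3 uint8, blue, green, red); there is no depth.
- imaging.camera_model(name): a dict with "K" (3x3 intrinsics, pixels), "position" and "rotation" of the camera in the world. Camera axes: x right, y up, looking along -z (the intrinsics and any distortion apply to the point x, -y, -z); pixel columns grow to the right and rows downward; lengths in mm; the calibration is good to about 2 mm. The wrist camera is an equidistant fisheye: a pixel r from the principal point sees the ray r / f radians off the axis. A picture is of the moment at which its call begins: read the wrist's pose just before it. camera_model takes no time and is no camera call; for the wrist camera it gives the pose at the moment of the call.
A pose or a line that the arm cannot do raises bot.IKError and nothing moves.
- bot.sign_off(): hands the job in; it is judged then, once.
The state is a dict: "t": time; "qpos": joint angles; "joint_velocities": joint speeds; "effort": joint torques, N m; "tcp_pos": TCP position; "orientation": TCP orientation; "contact_force": force on the tool from outside, world axes, zero at the start; "wrist_torque": the same for the moment, N m; "opening": opening from 0.0 (shut) to 1.0 (fully open); "gripper_force": force on a finger pad.
Only numpy, scipy, OpenCV 4.12 (cv2) and the standard library are available. Lean on these libraries where they do the work, as an engineer would, in place of code of your own. Each camera call takes 0.05 s, during which the arm holds its last target. There are 200 camera calls.

TASK

Take the aluminium drill plate by its red handle and lay it between the two rails of the green drill jig so that the hole in its underside drops over the orange locating pin; once the plate covers the pin you cannot see it, so feel for it by sliding the plate along the rails. Then press the plate fully down against the springs, flush with the rails, and finish while still holding it down with the gripper: do not let go. Leave the wrench, screwdriver, bearing and tin where they are.

Things in the scene. Friction and masses are not known exactly. Their poses are not given: they have to be found in the camera images.
- plate_handle (a point): Centre of the red handle of the loose aluminium drill plate (0.33 kg; flat on the bench at first). Plate 100 (x) x 60 (y) x 18 mm; the handle stands in the middle of its top, 24 (x) x 36 (y) x 44 mm tall: grip the two sides that face x. This point is 40 mm above the underside, 22 mm above the plate's top face. z up. Same after a half turn.
- plate_hole (a point): Mouth of the blind hole, 14 (x) x 18 mm (y) and 14 mm deep, in the middle of the plate's underside, straight below the handle. With the hole over the pin the plate lies level on the bed, this point 36 mm above the bench (28 mm fully pressed), and slides no more than about 2 mm; off the pin (sliding takes up to about 6 N) the plate stands tilted or raised by up to 5 mm.
- jig: Green drill jig fixed to the bench, 150 (x) x 110 mm (y), origin at the centre of its underside, z up. A dark steel rail runs along x on each side; between them lies a brass spring bed, 144 mm long, in two strips with an 18 mm open slot along x at y = 0. Bed top 36 mm above the bench when up, 28 mm when pressed fully down.
- slot (a point): Point over the jig's centre, 41 mm above the bench, level with the tip of the orange pin, 10 mm in diameter with a chamfered tip, that stands in the slot (5 mm proud of the raised bed). The pin is fixed but was set by hand up to 12 mm from this point either way along the jig's x; just where is not given. Axes as the jig's.
- rails (a point): Centre of the jig at the height of the rail tops, 46 mm above the bench. The channel between the rails is 66 mm wide up to 42 mm above the bench; above that it opens at 45 degrees by 4 mm each side as a lead-in. The top face of the fully pressed plate is flush with this. Axes as the jig's.
- bed (a joint): How far the brass spring bed is pressed down, in m: 0 up, 0.008 at its lower stop. Springs push it up with about 8 N when up and 14 N when fully down (the plate's weight of about 3 N helps); it rises again if let go.
- wrench: Steel open-ended wrench lying on the bench beyond the work; leave alone.
- screwdriver: Screwdriver lying on the bench beyond the work; leave alone.
- bearing: Dark steel bearing ring, 52 mm across and 15 mm high, flat on the bench, origin at its underside; leave alone.
- tin: Small blue tin with a white top, 48 mm across and 60 mm tall, upright on the bench, origin at its underside; leave alone.
Mind the look-alikes: they are no part of the job. What is shaped like the part that bears plate_handle but blue is not meant.

How it is judged:
By the outcome, as a careful person would: the job done as asked, in the order asked, and still so for the second after the job is handed in, while the arm keeps its last pose, push and grip.
It also fails if it takes over 42 s, if anything falls off the work surface, if the arm or the gripper's body presses on something with over 40 N, if the wrist force passes 120 N, or if a joint passes its speed limit or range.

## Working session

There is one attempt and no reset: what is moved stays moved. The work goes in short steps, each a Python script; the robot and the scene stay as the last script left them, time stands still between calls to the robot, and variables do not carry over. Pictures are saved under pics/ and viewed, at most 10 in all, crops included, and the job is handed in when it is done.

```bash
mkdir -p pics; python3 - <<'E'
from bench import bot, solve_ik, imaging
import cv2,numpy as np
for n in ("top","side"):
    cv2.imwrite(f"pics/{n}0.png",imaging.capture(n)); m=imaging.camera_model(n); print(n,m)
s=bot.get_state(); print(s["tcp_pos"],s["orientation"],s["contact_force"],s["t"])
E
```

```text
top {'K': array([[510.94023887,   0.        , 267.51737761],
       [  0.        , 510.94023887, 208.24865177],
       [  0.        ,   0.        ,   1.        ]]), 'position': array([ 485.95374195,  -48.65313307, 1317.09036054]), 'rotation': array([ 0.07272489,  0.01606051, -1.57517797])}
side {'K': array([[534.10333233,   0.        , 269.58795218],
       [  0.        , 534.10333233, 209.19955424],
       [  0.        ,   0.        ,   1.        ]]), 'position': array([502.34550668, 919.64653848, 650.45870007]), 'rotation': array([ 1.01144169,  0.00959269, -3.08139349])}
[226.8955125  500.44605049 230.58598449] [-3.14005933e+00 -1.67014080e-04  2.71576373e+00] [-0.77460954 -0.62011237  0.23688238] 0.1
```

View pics/top0.png

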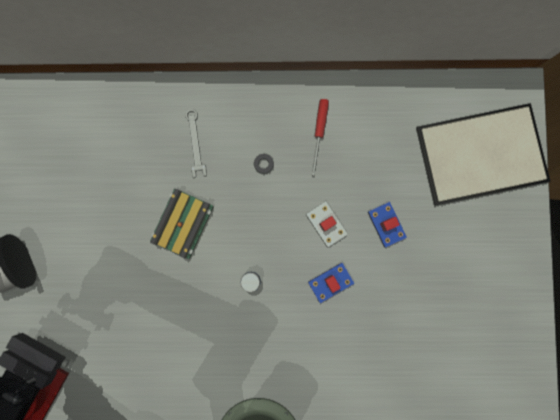

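View pics/side0.png

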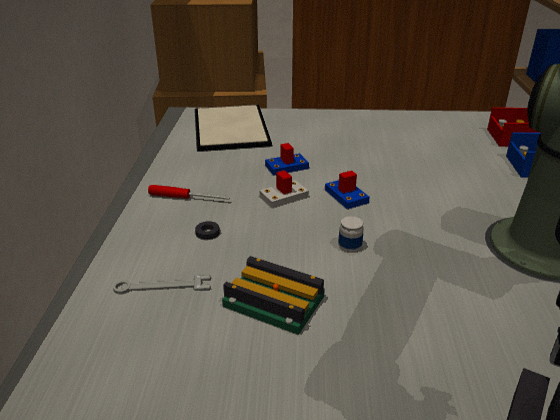

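Candidates: the red-handled aluminium plate at top px (327,224), and look-alike blue plates with red handles at (388,224) and (332,283). The red screwdriver handle at (321,118) is also possible. I choose the aluminium plate at (327,224) and will check it in a close crop together with the jig at (182,224).

```bash
cat > h.py <<'E'
import numpy as np,cv2
from scipy.spatial.transform import Rotation as Ro
from bench import bot, solve_ik, imaging
def model(n):
    m=imaging.camera_model(n); r=np.array(m["rotation"]); R=r if r.shape==(3,3) else Ro.from_euler("xyz",r).as_matrix()
    return np.array(m["K"]),np.array(m["position"]),R
def ray(px,n,mod=None):
    K,p,R=mod or model(n); v=np.linalg.inv(K)@[px[0],px[1],1]
    if n=="wrist":
        th=np.hypot(v[0],v[1]); s=np.sin(th)/max(th,1e-9); v=np.array([v[0]*s,v[1]*s,np.cos(th)])
    return p,R@np.array([v[0],-v[1],-v[2]])
def atz(px,z,n,mod=None):
    p,d=ray(px,n,mod); return p+d*(z-p[2])/d[2]
def proj(P,n,mod=None):
    K,p,R=mod or model(n); c=R.T@(np.array(P,float)-p); v=np.array([c[0],-c[1],-c[2]])
    if n=="wrist":
        r=np.hypot(v[0],v[1]); th=np.arctan2(r,v[2]); v=np.array([v[0]/r*th,v[1]/r*th,1])
    else: v=v/v[2]
    return (K@v)[:2]
E
python3 - <<'E'
from h import *
a=cv2.imread("pics/top0.png")
c=[cv2.resize(a[y:y+90,x:x+90],None,fx=4.4,fy=4.4,interpolation=cv2.INTER_CUBIC) for x,y in ((282,179),(137,179))]
cv2.imwrite("pics/crop.png",np.hstack(c))
print("plate",atz((327,224),18,"top"),"jig",atz((182,224),46,"top"),"tin",atz((251,282),60,"top"))
s=bot.get_state(); K,p,R=model("wrist"); Rt=Ro.from_euler("xyz",s["orientation"]).as_matrix()
print(K, Rt.T@(p-s["tcp_pos"]),Rt.T@R)
h=cv2.cvtColor(a,cv2.COLOR_BGR2HSV)
# side check
for nm,P in (("plate",[*atz((328,224),62,"top")[:2],62]),("jig",[*atz((182,224),46,"top")[:2],46])): print(nm,proj(P,"side"))
E
```

```text
plate [ 539.76029329 -179.07922749   18.        ] jig [540.42674992 184.98702247  46.        ] tin [397.22715919  12.28082446  60.        ]
[[325.1922621    0.         277.81873132]
 [  0.         325.1922621  214.24258083]
 [  0.           0.           1.        ]] [  83.74040221   -0.30552294 -143.05348651] [[ 6.91157860e-04  9.45768342e-01  3.24841138e-01]
 [ 9.99999659e-01 -8.00765226e-04  2.03732745e-04]
 [ 4.52805467e-04  3.24840886e-01 -9.45768573e-01]]
plate [285.11944883 173.26155642]
jig [276.36734496 278.16206751]
```

View pics/crop.png

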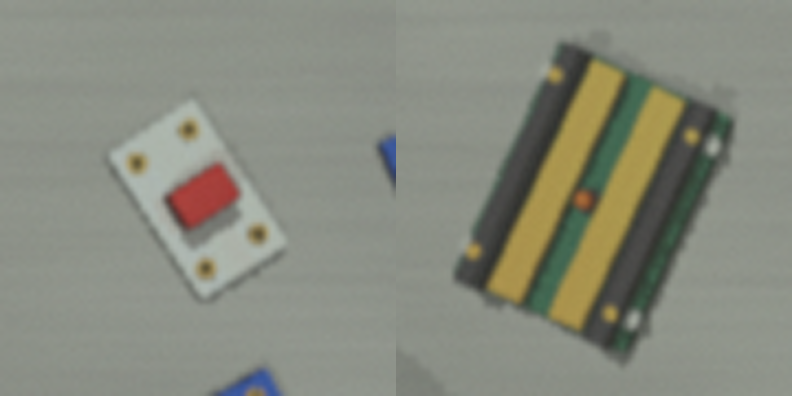

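The crop confirms it: bare aluminium plate with a red handle, centre about (328,223). The jig has an orange pin at about top px (180,224.5). I'll look at both from above with the wrist camera.

```bash
python3 - <<'E'
from h import *
import pickle
D=np.deg2rad
for y in (67.6,-112.4): print(y,solve_ik([540,185,150],[np.pi,0,D(y)]))
for y in (123.4,-56.6): print(y,solve_ik([540,-179,150],[np.pi,0,D(y)]))
out={}
for n,P,y in (("jig",[540,185,160],67.6),("plate",[540,-179,140],123.4)):
    bot.move_ptp(P,[np.pi,0,D(y)]); bot.dwell(0.15)
    m=model("wrist"); im=imaging.capture("wrist"); out[n]=m; cv2.imwrite(f"pics/w_{n}.png",im)
    s=bot.get_state(); print(n,s["t"],s["tcp_pos"],s["orientation"],s["qpos"],s["contact_force"])
pickle.dump(out,open("w.pkl","wb"))
cv2.imwrite("pics/wboth.png",np.hstack([cv2.resize(cv2.imread(f"pics/w_{n}.png"),(400,300)) for n in out]))
E
```

```text
67.6 [ 0.20076124  0.42934643 -0.25762632  0.88382358  0.          2.16251132]
-112.4 [ 0.20076124  0.42934643 -0.25762632  0.88382358  0.         -0.97908133]
123.4 [-0.44982032  0.42606142 -0.26290166  0.88183325  0.          0.53803603]
-56.6 [-0.44982032  0.42606142 -0.26290166  0.88183325  0.         -2.60355662]
jig 1.95 [539.72011565 185.96987398 160.23079532] [ 3.14137809e+00 -2.76353061e-04  1.18164095e+00] [ 2.02480059e-01  4.19576739e-01 -2.44359377e-01  9.06527987e-01
  1.09713791e-04  2.16243181e+00] [ 0.93993319  0.14484034 -0.33068966]
plate 3.5917 [ 540.26692533 -178.18138553  140.06306442] [ 3.14149403e+00 -8.00124094e-06  2.15496292e+00] [-4.48355405e-01  4.35784993e-01 -2.75642094e-01  8.59325552e-01
  8.87767699e-05  5.38274336e-01] [-0.54097729  0.4227314  -0.27944626]
```

View pics/w_jig.png

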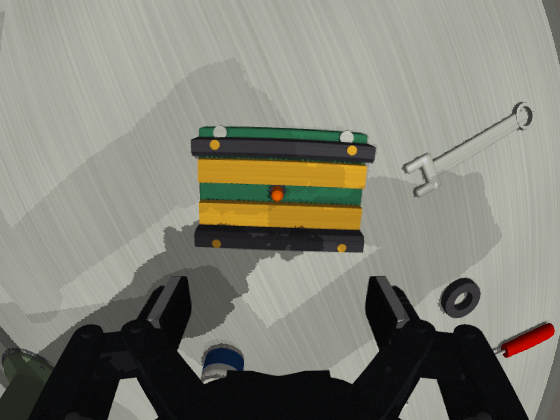

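View pics/w_plate.png

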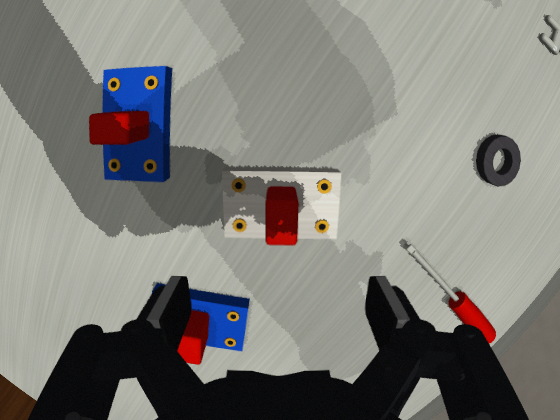

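Wrist views. Jig: rail screws at (214,145), (352,150), (216,243), (342,247), and the pin tip at (277,195). Plate: top screws at (238,185), (324,186), (239,226), (322,226), with the handle at about (282,215).

```bash
python3 - <<'E'
from h import *
import pickle
M=pickle.load(open("w.pkl","rb"))
def rep(n,z,pts):
    P=np.array([atz(p,z,"wrist",M[n])[:2] for p in pts]); c=P.mean(0)
    print(n,z,"centre",c.round(1), "ang top/bot/left/right",[round(float(np.degrees(np.arctan2(*(P[j]-P[i])[::-1]))),1) for i,j in((0,1),(2,3),(0,2),(1,3))],"len",[round(float(np.linalg.norm(P[j]-P[i])),1) for i,j in((0,1),(2,3),(0,2),(1,3))])
    return c
rep("jig",46,[(214,145),(352,150),(216,243),(342,247)])
rep("jig",46,[(191,138),(375,146),(195,244),(363,252)])
rep("jig",36,[(197,181),(362,186),(199,203),(361,208)])
print("pin",atz((277,195),41,"wrist",M["jig"]))
print("pin top",atz((179.7,224.5),41,"top"))
rep("plate",18,[(238,185),(324,186),(239,226),(322,226)])
rep("plate",18,[(222,171),(340,171),(224,238),(339,239)])
im=cv2.imread("pics/w_plate.png").astype(int)
h=cv2.cvtColor(im.astype(np.uint8),cv2.COLOR_BGR2HSV)
m=((im[...,2]>90)&(im[...,1]<40)).astype(np.uint8); m[:180]=0;m[250:]=0;m[:,:255]=0;m[:,310:]=0
ys,xs=np.nonzero(m);print("red",xs.min(),xs.max(),ys.min(),ys.max())
im=cv2.imread("pics/w_jig.png").astype(int)
m=(im[...,2]>180)&(im[...,1]<120); m[:170]=0;m[220:]=0;m[:,:240]=0;m[:,320:]=0
ys,xs=np.nonzero(m);print("orange",xs.mean(),ys.mean(),xs.min(),xs.max(),ys.min(),ys.max())
# expected overlays
print("plate chk top cam", proj([*rep("plate",18,[(238,185),(324,186),(239,226),(322,226)]),18],"top"))
E
```

```text
jig 46 centre [545.8 193.4] ang top/bot/left/right [-24.2, -24.3, -114.3, -114.4] len [111.0, 110.9, 85.4, 85.4]
jig 46 centre [546.4 194.1] ang top/bot/left/right [-24.6, -25.3, -114.4, -113.9] len [149.3, 150.1, 93.0, 94.7]
jig 36 centre [545.2 194.2] ang top/bot/left/right [-24.0, -24.1, -111.1, -110.5] len [142.4, 142.6, 19.8, 20.0]
pin [543.04663713 195.83640721  41.        ]
pin top [539.41686735 191.67538802  41.        ]
plate 18 centre [ 542.3 -177. ] ang top/bot/left/right [32.9, 33.5, -57.3, -56.8] len [72.6, 72.9, 37.0, 36.2]
plate 18 centre [ 542.6 -176.4] ang top/bot/left/right [33.6, 33.0, -57.8, -53.9] len [98.9, 103.1, 60.8, 61.9]
red 266 297 219 244
orange 277.0 195.07142857142858 273 281 191 200
plate 18 centre [ 542.3 -177. ] ang top/bot/left/right [32.9, 33.5, -57.3, -56.8] len [72.6, 72.9, 37.0, 36.2]
plate chk top cam [326.15988835 222.99657627]
```

Sizes agree with the description: rails 150 mm, bed 143 mm, slot 19 mm, plate about 101 x 61 mm. The jig is at (545.8,193.6) with yaw -24.2°, and the pin is about 3 mm off centre in -x. Next I grasp and lift.

```bash
python3 - <<'E'
from h import *
Y=np.radians(123.2); O=[np.pi,0,Y]
bot.move_ptp([542.4,-176.8,90],O)
print("touch",bot.movel([542.4,-176.8,22.5],O,max_speed=80,threshold=6)); s=bot.get_state(); print(s["t"],s["tcp_pos"],s["contact_force"])
bot.grip(0.0,effort=80); s=bot.get_state(); print(s["t"],s["tcp_pos"],s["opening"],s["gripper_force"],s["contact_force"])
bot.movel([542.4,-176.8,110],O,max_speed=120); bot.dwell(.1); s=bot.get_state(); print(s["t"],s["tcp_pos"],s["opening"],s["gripper_force"],s["contact_force"],s["wrist_torque"])
cv2.imwrite("pics/held.png",np.hstack([cv2.resize(imaging.capture(n),(400,300)) for n in("wrist","side")]))
E
```

```text
touch False
4.9 [ 542.855435   -177.00084767   22.95687107] [-0.40703089 -0.23830937 -0.15790228]
5.4917 [ 542.77723872 -176.94362947   22.8429415 ] 0.2698034751611225 79.06561732292175 [-0.18463038  0.26214706  2.25557119]
6.475 [ 541.56249234 -176.43654466  108.87312696] 0.272666097492538 78.45365524291992 [ 0.93073739  0.37475138 -3.12357995] [ 0.02945225 -0.00316522  0.03101899]
```

View pics/held.png

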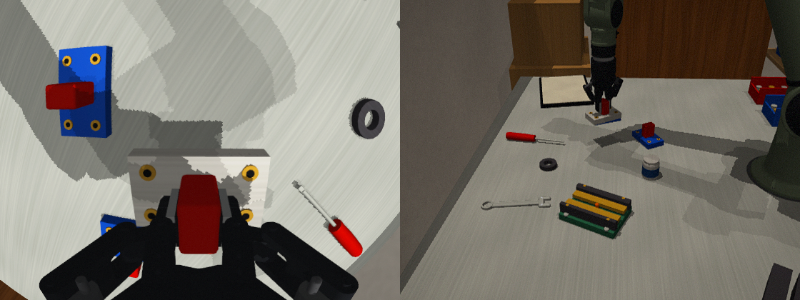

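The plate is held level and square in the gripper, with a 3.1 N weight reading. Now I lower it at the estimated pin position.

```bash
cat >> h.py <<'E'
A=np.radians(-24.2); U=np.array([np.cos(A),np.sin(A)]); V=np.array([-U[1],U[0]]); C=np.array([545.8,193.7]); OJ=[np.pi,0,A+np.pi/2]
def J(x,z,y=0.): return [*(C+U*x+V*y),z]
def rd(tag=""):
    s=bot.get_state(); d=np.array(s["tcp_pos"][:2])-C; f=np.array(s["contact_force"])
    print(tag,"t%.2f"%s["t"],"jx %.1f jy %.1f z %.1f"%(d@U,d@V,s["tcp_pos"][2]),"F u%.1f v%.1f z%.1f"%(f[:2]@U,f[:2]@V,f[2]),"T",np.round(s["wrist_torque"],2),"op %.3f"%s["opening"]); return s
E
python3 - <<'E'
from h import *
bot.move_ptp(J(-3.4,110),OJ); bot.movel(J(-3.4,80),max_speed=100); bot.dwell(.1); rd("above")
print(bot.movel(J(-3.4,56),max_speed=25,threshold=4)); bot.dwell(.1);rd("down")
E
```

```text
above t8.60 jx -2.8 jy 0.1 z 80.6 F u-0.2 v0.1 z-3.1 T [ 0.03 -0.06  0.05] op 0.272
True
down t9.51 jx -3.7 jy -0.2 z 58.0 F u1.0 v0.4 z4.8 T [ 0.04 -0.31 -0.04] op 0.270
```

```bash
python3 - <<'E'
from h import *
x0=-3.7
for x in (x0+6,x0-8):
    print(bot.movel(J(x,58.0),max_speed=8,threshold=10)); rd("slide %.1f"%x)
E
```

```text
False
slide 2.3 t10.55 jx -1.1 jy -0.7 z 57.2 F u-5.8 v-0.8 z5.7 T [0.62 1.04 0.02] op 0.274
True
slide -11.7 t11.41 jx -1.6 jy -0.5 z 58.4 F u-0.2 v0.1 z5.4 T [ 0.    0.01 -0.05] op 0.273
```

```bash
python3 - <<'E'
from h import *
rd("now")
for x in (-4,-7,-10):
    h=bot.movel(J(x,58.0),max_speed=15,threshold=14); bot.dwell(.1); rd("cmd %.1f %s"%(x,h))
    if h: break
for x in (-5,-1,2,5):
    h=bot.movel(J(x,58.0),max_speed=15,threshold=25); bot.dwell(.1); rd("cmd %.1f %s"%(x,h))
    if h: break
E
```

```text
now t11.41 jx -1.6 jy -0.5 z 58.4 F u-0.2 v0.1 z5.4 T [ 0.    0.01 -0.05] op 0.273
cmd -4.0 False t11.81 jx -3.1 jy 0.2 z 58.3 F u4.5 v-1.4 z3.6 T [-0.46 -0.62 -0.07] op 0.271
cmd -7.0 False t12.26 jx -6.0 jy 0.4 z 58.3 F u6.0 v-0.0 z3.7 T [-0.41 -1.06 -0.09] op 0.274
cmd -10.0 False t12.71 jx -6.4 jy 0.5 z 58.6 F u12.4 v-0.5 z0.1 T [-1.1  -2.25  0.02] op 0.267
cmd -5.0 False t13.29 jx -5.9 jy 0.5 z 58.0 F u0.0 v0.5 z5.6 T [-0.1  -0.54 -0.02] op 0.266
cmd -1.0 False t13.81 jx -4.2 jy 0.0 z 57.3 F u-3.3 v-0.1 z5.6 T [0.3  0.18 0.05] op 0.269
cmd 2.0 False t14.26 jx -1.7 jy -0.2 z 57.1 F u-3.9 v-0.4 z5.6 T [0.26 0.43 0.07] op 0.271
cmd 5.0 False t14.71 jx -1.0 jy -0.3 z 56.8 F u-8.3 v0.1 z8.0 T [0.79 1.37 0.03] op 0.269
```

The pin is captured. The plate stops on both sides (jx -6.4 and -1.0, with force rising to 8–12 N) at bed height, so the centre is about jx -3.7. I centre it and press down.

```bash
python3 - <<'E'
from h import *
bot.movel(J(-3.7,58),max_speed=20); bot.dwell(.1); rd("centre")
for z in (54,50,46,43,40,37,34,31):
    bot.movel(J(-3.7,z),max_speed=20,threshold=25); bot.dwell(.15); s=rd("cmd z%d"%z)
    if s["contact_force"][2]>24: break
cv2.imwrite("pics/press_side.png",cv2.resize(imaging.capture("side")[220:350,180:380],(800,520),interpolation=cv2.INTER_CUBIC))
E
```

```text
centre t15.39 jx -3.6 jy 0.3 z 58.1 F u2.5 v-0.3 z4.7 T [-0.01 -0.65 -0.09] op 0.268
cmd z54 t15.89 jx -3.6 jy 0.3 z 54.4 F u1.0 v-0.8 z6.8 T [-0.   -0.5  -0.03] op 0.268
cmd z50 t16.39 jx -3.6 jy 0.3 z 50.9 F u0.0 v-1.7 z11.1 T [-0.08 -0.22 -0.11] op 0.271
cmd z46 t16.75 jx -3.6 jy 0.3 z 51.3 F u-1.7 v-2.2 z8.7 T [-0.09  0.43 -0.1 ] op 0.271
cmd z43 t17.17 jx -3.6 jy 0.3 z 51.4 F u-2.0 v-2.3 z9.2 T [-0.01  0.55 -0.05] op 0.276
cmd z40 t17.61 jx -3.6 jy 0.3 z 51.4 F u-0.8 v-2.3 z8.9 T [-0.01  0.63 -0.02] op 0.272
cmd z37 t18.08 jx -3.6 jy 0.3 z 51.4 F u-1.7 v-2.1 z9.6 T [-0.03  0.69 -0.06] op 0.268
cmd z34 t18.58 jx -3.6 jy 0.3 z 51.4 F u0.7 v-1.3 z9.5 T [-0.09  0.68 -0.04] op 0.273
cmd z31 t19.11 jx -3.6 jy 0.3 z 51.4 F u0.0 v-2.9 z10.1 T [-0.04  0.76  0.  ] op 0.272
```

View pics/press_side.png

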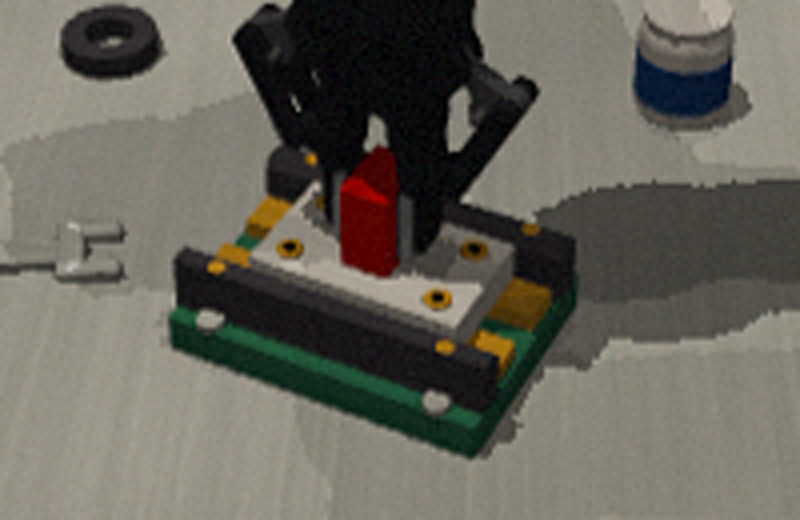

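After a threshold stop the arm settles back to about 10 N, which is marginal, so I hold a deeper target without a threshold.

```bash
python3 - <<'E'
from h import *
for z in np.arange(50.5,38,-1.0):
    bot.movel(J(-3.7,z),max_speed=15); bot.dwell(.15); s=rd("cmd z%.1f"%z)
    if s["contact_force"][2]>25: break
bot.dwell(.5); rd("hold")
cv2.imwrite("pics/press2.png",cv2.resize(imaging.capture("side")[220:350,180:380],(800,520),interpolation=cv2.INTER_CUBIC))
E
```

```text
cmd z50.5 t19.61 jx -3.8 jy 0.3 z 51.1 F u1.7 v0.2 z10.1 T [-0.03  0.21 -0.03] op 0.273
cmd z49.5 t20.01 jx -3.7 jy 0.3 z 50.9 F u0.3 v-0.8 z15.7 T [-0.19  0.79  0.07] op 0.273
cmd z48.5 t20.41 jx -3.7 jy 0.3 z 50.8 F u-0.7 v-3.7 z23.9 T [-0.35  1.38  0.07] op 0.269
cmd z47.5 t20.81 jx -3.6 jy 0.4 z 50.8 F u-2.6 v-3.6 z30.7 T [-0.43  1.99  0.07] op 0.271
hold t21.31 jx -3.6 jy 0.3 z 50.7 F u-3.6 v-4.1 z31.2 T [-0.37  2.02  0.04] op 0.272
```

View pics/press2.png

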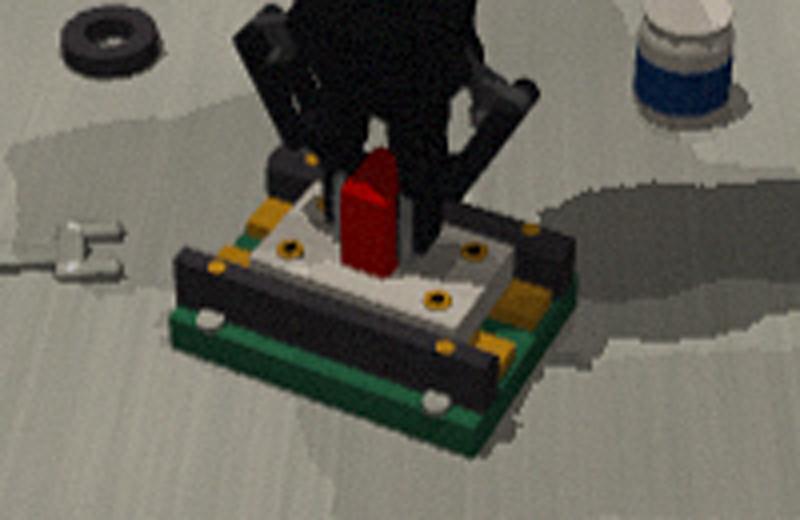

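The plate is on a hard stop at z 50.8, the predicted value, pressed with 31 N and level with the rails. The bearing, tin and wrench are where they were.

```bash
python3 -c "
from h import *
rd(); print(bot.sign_off())"
```

```text
t21.36 jx -3.6 jy 0.3 z 50.7 F u-2.5 v-4.1 z30.6 T [-0.47  2.01  0.07] op 0.270
the job is handed in; nothing more can be done
None
```

The plate is over the pin and pressed down to the bed's lower stop with about 31 N, flush with the rails; I handed the job in at 21.4 s with the gripper still holding it.

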